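Clip the puzzle box shut

TASK

Close the lid of the red puzzle box so that the post comes up through its slot. Then take the spring clip by its tab and push it, mouth first, from the front of the box across the neck of the post, between the lid and the brass head, until you feel it snap over the post; ease off as soon as it has snapped, without ramming the post, and let go. Leave the other toys where they stand.

Things in the scene. Friction and masses are not known exactly. Their poses are not given: they have to be found in the camera images.
- lid (a joint): angle of the red box's lid: 0 = fully shut, grows as it opens (starts at 0.5 to 0.9 rad). Stiff hinge: the lid stays at any angle and shuts with about 3 N pressed on its front edge
- box: red wooden puzzle box, fixed; origin under its centre on the drawer floor; its -x points out of its front (roughly to the robot), +x to the hinge. 170 mm deep (x), 200 mm wide (y); walls 65 mm high, lid 10 mm thick, so the shut lid's top is at z = 75 mm. A slot 30 mm wide in the lid lets the post through
- lid_press (a point): point on the lid's outer (top) face near its front edge, 60 mm to the +y side of the lid's middle and 16 mm in from the front edge; a good place to press it down
- lid_hinge (a point): middle of the lid's hinge line (parallel to the box's y axis), 65 mm above the drawer floor, at the back of the box. The lid's press point lies 158 mm from this line along the lid and 10 mm above it, square to the lid
- post_neck (a point): middle of the post's bare neck. Upright steel post 14 mm thick; the neck runs from the shut lid's top to 13 mm above it; over it a brass head 21 mm wide, 8 mm high. 37 mm in from the shut lid's front edge. Axes as the box's. The post is on a spring slide: pushed towards the box's +x it yields, about 0.7 N per mm, to a hard stop at 22 mm, so it retreats 10 to 20 mm before the clip snaps on
- clip: loose plastic spring clip lying flat, blue with two orange sprung legs, 91 mm long, 41 mm wide over the flared leg tips, 8 mm thick; origin on its underside below the pocket's centre; +x points out of its mouth (leg tips at +25 mm), -x to the tab
- clip_pocket (a point): centre of the clip's 16 mm wide pocket, 4 mm above its underside; snapped on, it lies on the post's axis. Axes as the clip's. The mouth, about 24 mm wide at the tips, narrows to 9 mm between two bulges 9 mm ahead of this point; a stop lies 8.5 mm behind it. Pushing the bulges over the post takes a push of 8 to 14 N, then the force drops suddenly
- clip_tab (a point): grip point in the clip's upright blue tab, 53 mm behind the pocket and 26 mm above the underside; the tab is 26 mm long (x), 12 mm thick (y), 30 mm high from the underside: grip it across its thickness, from above
- truck: yellow toy truck, 110 x 60 x 75 mm, origin under its centre; leave it
- pencil_cup: white ceramic pencil cup with pencils, 76 mm across, 160 mm high with pencils; leave it
- cups: pile of four building cups, 84 mm across, 120 mm high; leave it
- caddy: white plastic crayon caddy with crayons, 75 x 150 x 82 mm, behind the box; leave it

How it is judged:
By the outcome, as a careful person would: the job done as asked, in the order asked, and still so for the second after the job is handed in, with the robot touching nothing.
It also fails if it takes over 64 s, if anything falls off the work surface, if the arm or the gripper's body presses on something with over 40 N, if the wrist force passes 120 N, or if a joint passes its speed limit or range.

ROBOT

A 6-joint arm with a two-finger parallel gripper is mounted at the origin on the work surface. World frame = base frame: x ahead of the robot, y to its left, z up, the work surface at z = 0. Lengths are in m, angles in rad, forces in N, time in s.
With the tool pointing down it reaches from about 0.3 to 0.85 m from the base axis. Payload 5.4 kg.
Tool frame: the origin (TCP) lies midway between the tips of the shut fingers; the grasp point (between the pads) lies 19 mm behind it; z points along the fingers, y is the line along which they close (so a half turn about z gives the same grasp; the last joint's range is limited). The gripper opens to 85 mm and grips with 20 to 120 N. Pads are 22 mm wide; open, the fingers measure 114 mm over their backs; the gripper's body (76 mm by 85 mm) begins 54 mm behind the grasp point. The pads swing forward as they close: fully open they stand 13 mm farther back than shut.
Start: joints at [-0.21, 0.158, 1.597, -0, 1.386, -0.21], TCP at [0.575, -0, 0.231] pointing down, gripper open.
Joint ranges: [-2.91, 2.91], [-0.94, 2.29], [0.18, 2.7], [-1.29, 4.43], [0.17, 2.64], [-3, 3]. Speed limits (rad/s): [2.57, 2.57, 3.14, 3.14, 3.14, 3.14].

INTERFACE

Orientations are given as a unit quaternion [w, x, y, z].
In Python, from rig import status, imaging, workorder gives the robot as it stands.
- The arm moves only by the shell command python3 -m inch [OPENING], which reads ROWS from standard input. ROWS is a JSON list of rows, 1 to 5 of them, each of 6 numbers: dx, dy, dz in shares of the most that a row can go, 1 being 62.5 mm, then a rotation vector rx, ry, rz in parts of the range, where 1.0 means 4 rad; each row shifts and turns the commanded pose from where the row before left it, along the tool's axes as they then stand; what a row does not reach is not made up. A row lasts 1/8 s, in which the tool goes at most 0.0625 m and 0.188 rad, less where a joint would pass 70% of its speed; a pose out of reach is approached as far as the arm can. OPENING is the finger opening in m, set as the command begins (- or left out keeps the last). The fingers move at their own pace and stop on an object; the grip force is fixed at half the most. Time passes only in rows, so rows that do not move let the fingers close. It prints the time, the measured TCP pose, the force, the opening and the grip force at its end. Shift and turn numbers lie between -1 and 1, and a call with a number outside is refused. Input that does not fit is refused with a message, and nothing moves.
- status.read_state(): the state, without advancing time (a new reading comes with each control period).
- imaging.read_camera(name): name is "scene" or "side" or "wrist"; returns the picture (384x512x3 uint8, red, green, blue); there is no depth.
- imaging.calibration(name): a dict with "fov_y" (degrees; the focal length in pixels is half the picture's height over the tangent of half this angle, whatever the lens; pixels are square), "cx", "cy" (the principal point, pixels), "camera_from_world" (4x4, takes a point from world to camera coordinates); the wrist camera has in their place "mount" (4x4, takes a point from camera to tool coordinates, whose origin is the TCP and whose axes are the flange's). Camera axes: x right, y up, looking along -z (the intrinsics and any distortion apply to the point x, -y, -z); pixel columns grow to the right and rows downward; lengths in m; the calibration is good to about 2 mm. A picture is of the moment at which its call begins: read the wrist's pose just before it. calibration takes no time and is no camera call.
- workorder.hand_in(): hands the job in; it is judged then, once.
Trained networks look in the newest picture that a camera, given by its name, has taken for a name from the list of things; names that differ only in an ending like _2 or _b are one class to them, and where a whole thing is asked for, a point or a joint stands for the part that bears it (a point fixed in the world has none). Each returns a list of dicts, best first, with "conf" (0 to 1); they miss things now and then, are a little off and sometimes report something else, mostly with a low value. They report only what shows in the picture. A call takes as long as a camera call.
- imaging.find_in(camera, thing): "rect" ([centre column, centre row, width, height] in pixels, round what is visible of it).
- imaging.tip_of(camera, thing): "point" ([row, column] in pixels: a listed point, or the origin of a listed thing).
The state is a dict: "time_s": time; "joint_pos": joint angles; "joint_velocities": joint speeds; "joint_torque": joint torques, N m; "tool_pos": TCP position; "eef_rot": TCP orientation; "ft_force": force on the tool from outside, world axes, zero at the start; "moment": the same for the moment, N m; "gripper_width": finger opening in m; "finger_force": force on a finger pad.
Only numpy, scipy, OpenCV 4.12 (cv2) and the standard library are available. Lean on these libraries where they do the work, as an engineer would, in place of code of your own. Each camera call takes 0.05 s, during which the arm holds its last target. There are 200 camera calls.

## Working session

There is one attempt and no reset: what is moved stays moved. The work goes in short steps, Python scripts to look and compute and a shell command to move; the robot and the scene stay as the last step left them, time stands still between calls to the robot, and variables do not carry over. Pictures are saved under pics/ and viewed, at most 13 in all, crops included, and the job is handed in when it is done.

```bash
ls; mkdir -p pics; cat > h.py <<'E'
import numpy as np, cv2
from rig import status, imaging, workorder
def pic(cam,fn): 
    im=imaging.read_camera(cam); cv2.imwrite('pics/'+fn,im[:,:,::-1]); return im
E
python3 - <<'E'
from h import *
a=pic('scene','s0.png');b=pic('side','d0.png');
cv2.imwrite('pics/both.png',cv2.resize(np.hstack([a,b])[:,:,::-1],(800,300)))
for c in ['scene','side','wrist']:
    k=imaging.calibration(c);print(c,{x:(np.round(v,4).tolist() if not isinstance(v,str) else v) for x,v in k.items()})
print(status.read_state())
imaging.read_camera('wrist')
for c in ['scene','side','wrist']:
    for t in ['clip_pocket','clip_tab','clip','lid_press','lid_hinge','post_neck','box']:
        print(c,t,[(np.round(d['point'],1).tolist(),round(d['conf'],2)) for d in imaging.tip_of(c,t)][:3])
E
```

```text
pics
scene {'fov_y': 45.3104, 'cx': 256.0291, 'cy': 191.0581, 'camera_from_world': [[-0.6018, 0.7986, 0.0008, 0.3626], [-0.422, -0.3188, 0.8487, 0.188], [0.678, 0.5104, 0.5289, -1.5491], [0.0, 0.0, 0.0, 1.0]]}
side {'fov_y': 51.9923, 'cx': 251.21, 'cy': 192.1458, 'camera_from_world': [[-0.9803, -0.1976, -0.0007, 0.6086], [0.1188, -0.5925, 0.7968, -0.1488], [-0.1579, 0.781, 0.6043, -1.0917], [0.0, 0.0, 0.0, 1.0]]}
wrist {'fov_y': 58.4876, 'cx': 251.6119, 'cy': 191.877, 'mount': [[-0.0002, 0.9443, 0.3292, 0.0848], [1.0, 0.0005, -0.0009, 0.001], [-0.001, 0.3292, -0.9443, -0.142], [0.0, 0.0, 0.0, 1.0]]}
{'time_s': 0.1, 'joint_pos': array([-2.10113516e-01,  1.59005842e-01,  1.59811191e+00, -2.88740259e-05,
        1.38615096e+00, -2.10090004e-01]), 'joint_velocities': array([ 4.34809076e-05, -2.49139001e-03, -1.99732766e-03,  3.24654268e-04,
        9.04551098e-04,  6.41106421e-04]), 'joint_torque': array([-7.57551825e-04, -3.96992576e+01, -3.32336462e+01, -2.75585571e-04,
        4.22027864e-03, -6.59638424e-07]), 'tool_pos': array([5.74469334e-01, 7.53922125e-05, 2.30401392e-01]), 'eef_
[... 415 characters left out ...]
91), ([223.5, 382.9], 0.29)]
scene lid_hinge [([221.4, 251.2], 0.78)]
scene post_neck []
scene box [([227.6, 265.4], 0.77)]
side clip_pocket [([298.5, 272.7], 0.59), ([150.8, 246.4], 0.52)]
side clip_tab [([289.0, 294.3], 0.74)]
side clip [([296.5, 271.9], 0.85), ([208.7, 229.6], 0.57)]
side lid_press [([191.0, 269.1], 0.8), ([213.8, 192.0], 0.24), ([222.4, 251.5], 0.19)]
side lid_hinge []
side post_neck [([204.9, 269.4], 0.63)]
side box [([221.8, 254.1], 0.89), ([297.1, 275.0], 0.51)]
wrist clip_pocket []
wrist clip_tab [([357.4, 205.4], 0.73)]
wrist clip []
wrist lid_press [([71.9, 225.9], 0.89)]
wrist lid_hinge [([107.6, 376.8], 0.87)]
wrist post_neck []
wrist box [([121.9, 278.2], 0.91)]
```

View pics/s0.png

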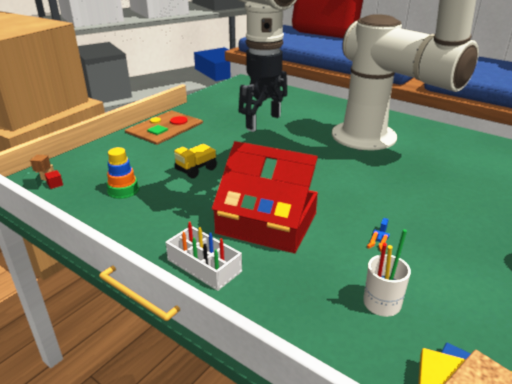

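View pics/d0.png

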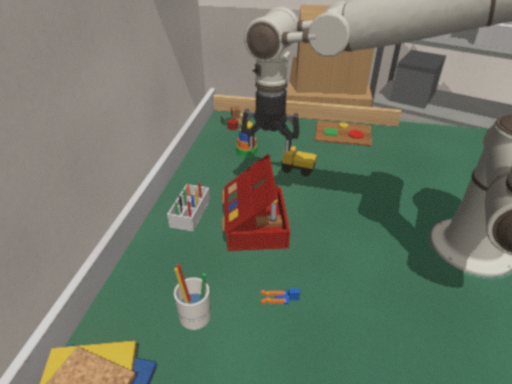

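Scene: box centre at about (265,195), clip near (378,235), behind the pencil cup. Side: box at (256,215), clip at (280,296) with its tab on the right and its mouth to the left (+x).

```bash
cat >> h.py <<'E'
from scipy.spatial.transform import Rotation as R
def Rq(q): return R.from_quat(np.r_[q[1:],q[0]]).as_matrix()
def ray(cam,row,col,st=None):
    k=imaging.calibration(cam); f=192/np.tan(np.radians(k['fov_y'])/2)
    d=np.array([(col-k['cx'])/f,-(row-k['cy'])/f,-1])
    if cam=='wrist':
        st=st or status.read_state(); T=np.eye(4);T[:3,:3]=Rq(st['eef_rot']);T[:3,3]=st['tool_pos']; M=T@np.array(k['mount'])
    else: M=np.linalg.inv(np.array(k['camera_from_world']))
    d=M[:3,:3]@d; return M[:3,3],d/np.linalg.norm(d)
def atz(cam,row,col,z,st=None):
    o,d=ray(cam,row,col,st); return o+d*(z-o[2])/d[2]
def tri(*rays):
    A=sum(np.eye(3)-np.outer(d,d) for o,d in rays); b=sum((np.eye(3)-np.outer(d,d))@o for o,d in rays)
    p=np.linalg.solve(A,b); return p,[np.linalg.norm(np.cross(p-o,d)) for o,d in rays]
E
python3 - <<'E'
from h import *
np.set_printoptions(precision=4,suppress=True)
S={'tab':(220,386.2),'pocket':(241.1,377.7),'clip':(243.6,376.3),'press':(158.7,296.4),'hinge':(221.4,251.2),'box':(227.6,265.4)}
D={'tab':(289,294.3),'pocket':(298.5,272.7),'clip':(296.5,271.9),'press':(191,269.1),'box':(221.8,254.1),'neck':(204.9,269.4)}
W={'tab':(357.4,205.4),'press':(71.9,225.9),'hinge':(107.6,376.8),'box':(121.9,278.2)}
Z={'tab':.026,'pocket':.004,'clip':0,'hinge':.065,'box':0,'neck':.0815}
for n in ['tab','pocket','clip','press','hinge','box','neck']:
    rs=[]
    for c,X in (('scene',S),('side',D),('wrist',W)):
        if n in X:
            rs.append(ray(c,*X[n]))
            if n in Z: print(n,c,atz(c,*X[n],Z[n]))
    if len(rs)>1: print(n,'TRI',*tri(*rs))
pic('wrist','w0.png')
E
```

```text
tab scene [0.4535 0.2733 0.026 ]
tab side [0.462 0.267 0.026]
tab wrist [ 0.5168 -0.2622  0.026 ]
tab TRI [0.5336 0.2366 0.1896] [np.float64(0.11582176942436778), np.float64(0.14715141277816), np.float64(0.2404498079764691)]
pocket scene [0.5127 0.2819 0.004 ]
pocket side [0.5102 0.2876 0.004 ]
pocket TRI [0.5102 0.2825 0.0006] [np.float64(0.0019811457766157102), np.float64(0.001981145776615728)]
clip scene [0.5181 0.2815 0.    ]
clip side [ 0.5134  0.279  -0.    ]
clip TRI [ 0.5138  0.279  -0.0023] [np.float64(0.001467861104284951), np.float64(0.0014678611042847766)]
press TRI [0.5595 0.0836 0.1717] [np.float64(0.0027260524711658725), np.float64(0.003188174762018934), np.float64(0.0028037971186159706)]
hinge scene [0.6935 0.0551 0.065 ]
hinge wrist [0.6862 0.0555 0.065 ]
hinge TRI [0.6886 0.0535 0.0609] [np.float64(0.0018200720259793019), np.float64(0.0018200720259793823)]
box scene [0.6215 0.0426 0.    ]
box side [0.608  0.0198 0.    ]
box wrist [0.605  0.0344 0.    ]
box TRI [ 0.6078  0.0312 -0.0029] [np.float64(0.008324607809719919), np.float64(0.009780156285161311), np.float64(0.003769097190755353)]
neck side [0.5622 0.0317 0.0815]
```

View pics/w0.png

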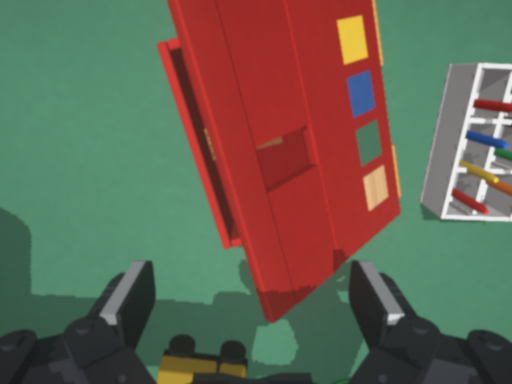

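The wrist image shows the open lid, its slot at (287,160), with the truck at the bottom (200,370). The hinge, press point and box agree (yaw about 0.24, lid about 0.67 rad). Now to shut the lid with closed fingers.

The rows are not in the units I measure in: shifts go in shares of 62.5 mm and turns go in shares of 4 rad. I convert before sending: 0.042 m is 0.672, -0.008 m is -0.128.

```bash
echo '[[0.672, -0.128, 0, 0, 0, 0], [0.656, -0.128, 0, 0, 0, 0], [0, 0, 0.32, 0, 0, 0], [0, 0, 0.32, 0, 0, 0], [0, 0, 0.16, 0, 0, 0]]' | python3 -m inch 0
```

```text
time_s: 1.88
tool_pos: [0.5585, 0.0832, 0.1803]
eef_rot: [-0.0, 0.707, 0.707, -0.0]
ft_force: [0.2, 0.1, 1.2]
gripper_width: 0.0003
finger_force: 0.8
```

To row units: 0.015 m is 0.24, -0.003 m is -0.048.

```bash
echo '[[0, -0.048, 0.24, 0, 0, 0], [0, -0.048, 0.24, 0, 0, 0], [0, -0.048, 0.24, 0, 0, 0], [0, -0.048, 0.24, 0, 0, 0], [0, -0.048, 0.24, 0, 0, 0]]' | python3 -m inch; echo '[[0, -0.048, 0.24, 0, 0, 0], [0, -0.048, 0.096, 0, 0, 0], [0, 0, 0.048, 0, 0, 0]]' | python3 -m inch
```

```text
time_s: 2.5
tool_pos: [0.5436, 0.0829, 0.1052]
eef_rot: [-0.0, 0.707, 0.707, -0.0]
ft_force: [-0.4, -0.9, 2.6]
gripper_width: 0.0001
finger_force: 0.8
time_s: 2.88
tool_pos: [0.5375, 0.0831, 0.0819]
eef_rot: [-0.0, 0.707, 0.707, -0.0]
ft_force: [-0.5, 0.3, 1.7]
gripper_width: -0.0002
finger_force: 0.7
```

To row units: 0.003 m is 0.048, 0.001 m is 0.016.

```bash
echo '[[0, 0, 0.048, 0, 0, 0], [0, 0, 0.048, 0, 0, 0], [0, 0, 0.016, 0, 0, 0]]' | python3 -m inch;echo '[[0, 0, 0.016, 0, 0, 0], [0, 0, 0, 0, 0, 0]]' | python3 -m inch
```

```text
time_s: 3.25
tool_pos: [0.5381, 0.083, 0.0753]
eef_rot: [0.0, 0.707, 0.707, 0.0]
ft_force: [-0.9, 0.4, 1.3]
gripper_width: 0.0002
finger_force: 0.7
time_s: 3.5
tool_pos: [0.5381, 0.083, 0.075]
eef_rot: [0.0, 0.707, 0.707, -0.0]
ft_force: [-2.9, -0.6, 5.6]
gripper_width: -0.0001
finger_force: 2.8
```

To row units: 0.001 m is 0.016.

```bash
echo '[[0, 0, 0.016, 0, 0, 0], [0, 0, 0.016, 0, 0, 0], [0, 0, 0, 0, 0, 0]]' | python3 -m inch; echo '[[0, 0, -0.8, 0, 0, 0], [0, 0, -0.8, 0, 0, 0], [-0.96, -0.48, -0.8, 0, 0, 0], [-0.96, -0.48, 0, 0, 0, 0], [0, 0, 0, 0, 0, 0]]' | python3 -m inch 0.05
python3 - <<'E'
from h import *
np.set_printoptions(precision=4,suppress=True)
a=pic('scene','s1.png');b=pic('side','d1.png');c=pic('wrist','w1.png');st=status.read_state();print(st['tool_pos'])
cv2.imwrite('pics/m1.png',np.hstack([cv2.resize(b[140:340,170:340],None,fx=2.35,fy=2.35),cv2.resize(c,(400,470))])[:,:,::-1])
Z={'clip_tab':.026,'clip_pocket':.004,'clip':0,'lid_hinge':.065,'box':0,'post_neck':.0815,'lid_press':.075}
for t in Z:
    rs=[]
    for c in ['scene','side','wrist']:
        for d in imaging.tip_of(c,t)[:1]:
            print(c,t,np.round(d['point'],1),round(d['conf'],2),atz(c,*d['point'],Z[t],st)); rs.append(ray(c,*d['point'],st))
    if len(rs)>1: print('  TRI',*tri(*rs))
E
```

```text
time_s: 3.88
tool_pos: [0.5382, 0.083, 0.0748]
eef_rot: [-0.0, 0.707, 0.707, -0.0]
ft_force: [-9.9, -0.4, 19.7]
gripper_width: -0.0001
finger_force: 9.5
time_s: 4.5
tool_pos: [0.4868, -0.0206, 0.2102]
eef_rot: [0.001, 0.709, 0.705, -0.0]
ft_force: [0.6, 0.8, 0.1]
gripper_width: 0.0498
finger_force: 0.0
[ 0.4878 -0.0173  0.2095]
scene clip_tab [220.5 384.9] 0.81 [0.4573 0.2717 0.026 ]
side clip_tab [288.5 292.9] 0.87 [0.4654 0.2661 0.026 ]
  TRI [0.4655 0.2734 0.0328] [np.float64(0.0013400459041498739), np.float64(0.001340045904149816)]
scene clip_pocket [241.7 380.5] 0.81 [0.5109 0.2879 0.004 ]
side clip_pocket [298.2 269.1] 0.74 [0.5188 0.2884 0.004 ]
wrist clip_pocket [ 84.9 495.7] 0.48 [0.7257 0.056  0.004 ]
  TRI [0.5771 0.2122 0.0423] [np.float64(0.09280848839246472), np.float64(0.10121713840161788), np.float64(0.18342762040903568)]
scene clip [243.1 376.5] 0.68 [0.5161 0.2811 0.    ]
side clip [296.5 272.5] 0.95 [0.512  0.2787 0.    ]
  TRI [ 0.5123  0.2789 -0.002 ] [np.float64(0.0013603073478121693), np.float64(0.001360307347812255)]
scene lid_hinge [217.5 252. ] 0.94 [0.6805 
[... 454 characters left out ...]
4(0.005478219184189891), np.float64(0.007286265231993259), np.float64(0.005428698881445727)]
scene post_neck [186.3 272.8] 0.4 [0.5652 0.0225 0.0815]
side post_neck [205.1 269. ] 0.39 [0.5632 0.0328 0.0815]
wrist post_neck [134.7 339.3] 0.71 [0.5582 0.0211 0.0815]
  TRI [0.5617 0.0209 0.0757] [np.float64(0.0030454091751425856), np.float64(0.0042092702309843), np.float64(0.0021002989346314946)]
scene lid_press [187.4 302.7] 0.95 [0.5167 0.0775 0.075 ]
side lid_press [215.9 284.1] 0.94 [0.5161 0.0631 0.075 ]
wrist lid_press [106.9 365.2] 0.39 [0.5785 0.0419 0.075 ]
  TRI [0.5387 0.0673 0.0898] [np.float64(0.020624534286937155), np.float64(0.02494898310385368), np.float64(0.040405875921995335)]
```

View pics/m1.png

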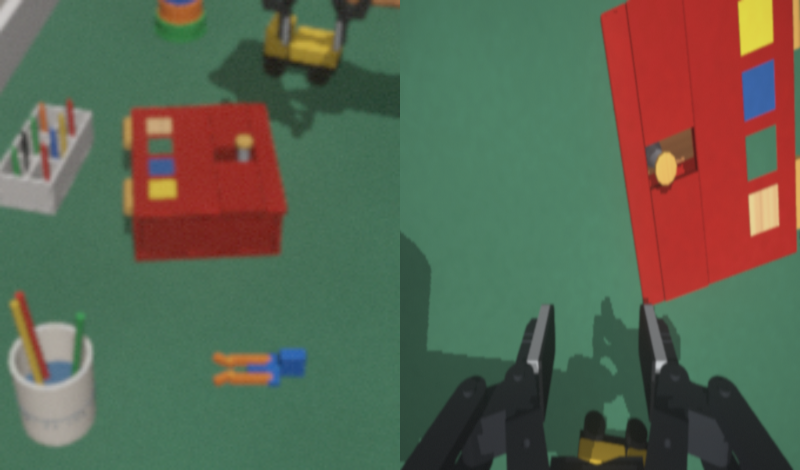

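Lid is shut and the post is up through its slot (brass head at wrist about (340,135)). The clip lies flat with its tab towards the robot. I'll move above the tab and turn tool x along the clip.

To row units: 0.058 m is 0.928, -0.005 m is -0.08.

```bash
echo '[[0.928, -0.08, 0, 0, 0, 0], [0.928, -0.08, 0, 0, 0, 0], [0.928, -0.08, 0, 0, 0, 0], [0.928, -0.08, 0, 0, 0, 0], [0.928, -0.08, 0, 0, 0, 0]]' | python3 -m inch; echo '[[0, 0, 0, 0, 0, 0.0468], [0, 0, 0, 0, 0, 0.0468], [0, 0, 0, 0, 0, 0.0468], [0, 0, 0, 0, 0, 0.0468], [0, 0, 0, 0, 0, 0.0468]]' | python3 -m inch;echo '[[0, 0, 0, 0, 0, 0.0468], [0, 0, 0, 0, 0, 0.0468], [0, 0, 0, 0, 0, 0], [0, 0, 0, 0, 0, 0]]' | python3 -m inch
python3 - <<'E'
from h import *
np.set_printoptions(precision=4,suppress=True)
st=status.read_state();c=pic('wrist','w2.png');print(st['tool_pos'],Rq(st['eef_rot']))
for t,z in {'clip_tab':.026,'clip_pocket':.004,'clip':0}.items():
    for d in imaging.tip_of('wrist',t)[:2]:
        print(t,np.round(d['point'],1),round(d['conf'],2),atz('wrist',*d['point'],z,st))
E
```

```text
time_s: 6.32
tool_pos: [0.4623, 0.2742, 0.2099]
eef_rot: [0.0, 0.707, 0.707, 0.0]
ft_force: [1.8, -0.4, 0.8]
gripper_width: 0.05
finger_force: 0.0
time_s: 6.95
tool_pos: [0.4626, 0.2723, 0.2096]
eef_rot: [-0.0, 0.951, 0.31, -0.0]
ft_force: [0.0, 0.5, -0.3]
gripper_width: 0.0498
finger_force: 0.0
time_s: 7.45
tool_pos: [0.4626, 0.2723, 0.2096]
eef_rot: [0.0, 0.991, 0.132, -0.0]
ft_force: [0.5, 0.1, -0.6]
gripper_width: 0.0498
finger_force: 0.0
[0.4626 0.2723 0.2096] [[ 0.9651  0.2618 -0.    ]
 [ 0.2618 -0.9651 -0.    ]
 [-0.      0.     -1.    ]]
clip_tab [164.8 252.2] 0.85 [0.4638 0.2713 0.026 ]
clip_pocket [106.2 257.2] 0.9 [0.5171 0.2806 0.004 ]
clip [103.2 255.2] 0.73 [0.5191 0.2832 0.    ]
clip [177.8 497. ] 0.17 [0.512  0.0127 0.    ]
```

View pics/w2.png

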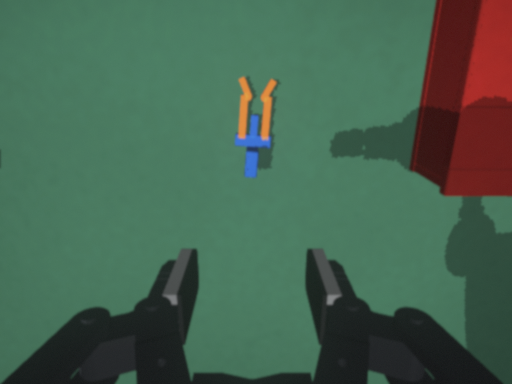

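Wrist: tab at (251,165), pocket (256,106), leg tips about (259,80). The clip is turned about 0.085 rad from the tool and I correct for that on the descent.

To row units: 0.05 m is 0.8, 0.001 m is 0.016, 0.085 rad / 4 = 0.0213.

```bash
echo '[[0.016, 0.016, 0.8, 0, 0, 0.0213], [0, 0, 0.8, 0, 0, 0], [0, 0, 0.8, 0, 0, 0], [0, 0, 0.48, 0, 0, 0], [0, 0, 0.32, 0, 0, 0]]' | python3 -m inch;echo '[[0, 0, 0, 0, 0, 0], [0, 0, 0, 0, 0, 0], [0, 0, 0, 0, 0, 0], [0, 0, 0, 0, 0, 0]]' | python3 -m inch 0; echo '[[0, 0, -0.48, 0, 0, 0], [0, 0, -0.96, 0, 0, 0], [0, 0, -0.8, 0, 0, 0], [0, 0, 0, 0, 0, 0]]' | python3 -m inch
python3 - <<'E'
from h import *
np.set_printoptions(precision=4,suppress=True)
st=status.read_state();c=pic('wrist','w3.png');print(st['tool_pos'],Rq(st['eef_rot']),st['gripper_width'])
E
```

```text
time_s: 8.28
tool_pos: [0.4628, 0.2712, 0.0077]
eef_rot: [0.0, 0.996, 0.089, -0.001]
ft_force: [0.3, -0.1, 0.6]
gripper_width: 0.0497
finger_force: 0.0
time_s: 8.78
tool_pos: [0.4649, 0.2719, 0.011]
eef_rot: [-0.0, 0.996, 0.088, 0.001]
ft_force: [-0.8, -1.1, 4.1]
gripper_width: 0.0106
finger_force: 61.7
time_s: 9.28
tool_pos: [0.4672, 0.2727, 0.1551]
eef_rot: [-0.001, 0.996, 0.088, 0.005]
ft_force: [0.3, 0.4, -1.1]
gripper_width: 0.0109
finger_force: 61.1
[0.4672 0.2727 0.1551] [[ 0.9843  0.1761  0.0102]
 [ 0.1761 -0.9844  0.0032]
 [ 0.0106 -0.0014 -0.9999]] 0.010875032561146018
```

View pics/w3.png

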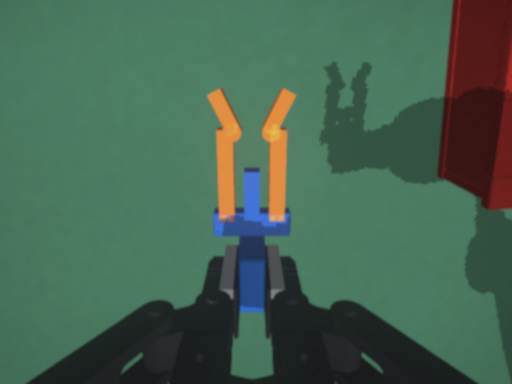

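Gripped; the clip is square in the fingers (bulges (231,130)/(272,131), centred on column 252). Next I stage in front of the post.

To row units: 0.0545 m is 0.872, -0.016 m is -0.256.

```bash
echo '[[-0.24, 0.872, 0, 0, 0, 0], [-0.24, 0.872, 0, 0, 0, 0], [-0.24, 0.872, 0, 0, 0, 0], [-0.24, 0.872, 0, 0, 0, 0], [-0.256, 0.872, 0, 0, 0, 0]]' | python3 -m inch; echo '[[0, 0, 0, 0, 0, -0.0165], [0, 0, 0, 0, 0, 0], [0, 0, 0, 0, 0, 0]]' | python3 -m inch
python3 - <<'E'
from h import *
np.set_printoptions(precision=4,suppress=True)
sts=[status.read_state() for _ in range(3)]
st=sts[-1];c=pic('wrist','w4.png');print(st['tool_pos'],Rq(st['eef_rot']),st['gripper_width'])
T=Rq(st['eef_rot']);
for t,dz in {'clip_pocket':-.007,'clip_tab':.015}.items():
    for d in imaging.tip_of('wrist',t)[:2]:
        p=atz('wrist',*d['point'],st['tool_pos'][2]+dz,st)
        print(t,np.round(d['point'],1),round(d['conf'],2),p,'tool',T.T@(p-st['tool_pos']))
for t,z in {'post_neck':.0815,'lid_hinge':.065,'lid_press':.075}.items():
    for d in imaging.tip_of('wrist',t)[:2]:
        print(t,np.round(d['point'],1),round(d['conf'],2),atz('wrist',*d['point'],z,st))
E
```

```text
time_s: 9.95
tool_pos: [0.4352, -0.0113, 0.1478]
eef_rot: [-0.001, 0.996, 0.088, -0.002]
ft_force: [0.7, -0.6, -0.0]
gripper_width: 0.0108
finger_force: 61.0
time_s: 10.32
tool_pos: [0.4362, -0.0093, 0.1486]
eef_rot: [-0.0, 0.993, 0.121, -0.001]
ft_force: [-0.0, -0.5, -0.5]
gripper_width: 0.0103
finger_force: 61.0
[ 0.4362 -0.0093  0.1486] [[ 0.9707  0.2404 -0.002 ]
 [ 0.2404 -0.9707  0.0007]
 [-0.0018 -0.0012 -1.    ]] 0.010347067910957172
clip_tab [282.9 256.4] 0.81 [ 0.437  -0.0117  0.1636] tool [ 0.0002  0.0024 -0.015 ]
lid_press [ 50.5 151.5] 0.85 [0.5175 0.0703 0.075 ]
```

View pics/w4.png

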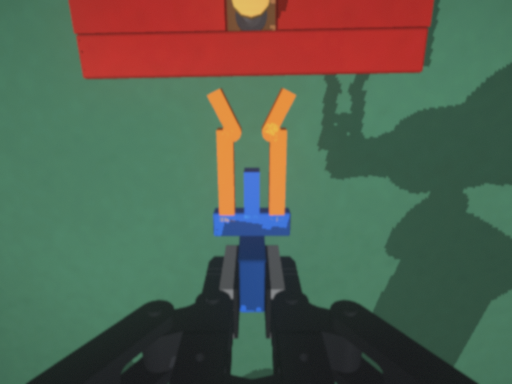

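Wrist: the lid's front edge runs (82,77) to (424,71), so I need another −0.0175 rad. Post head is at column 251 and the clip is centred. The post is 0.121 m ahead of the TCP and the pocket 0.053 m. I'll align, descend, advance, then touch the lid to get the height.

To row units: 0.02 m is 0.32, 0.0135 m is 0.216, -0.0175 rad / 4 = -0.0044.

```bash
echo '[[0, 0.032, 0.32, 0, 0, -0.0044], [0, 0, 0.32, 0, 0, 0], [0, 0, 0.216, 0, 0, 0], [0, 0, 0, 0, 0, 0], [0, 0, 0, 0, 0, 0]]' | python3 -m inch; echo '[[0.2, 0, 0, 0, 0, 0], [0.2, 0, 0, 0, 0, 0], [0, 0, 0, 0, 0, 0], [0, 0, 0, 0, 0, 0]]' | python3 -m inch
python3 - <<'E'
from h import *
np.set_printoptions(precision=4,suppress=True)
st=status.read_state();c=pic('wrist','w5.png');print(st['tool_pos'],Rq(st['eef_rot']),st['ft_force'])
d=pic('side','d5.png');s=pic('scene','s5.png')
cv2.imwrite('pics/m5.png',np.hstack([c,cv2.resize(d[150:250,230:305],(288,384),interpolation=2)])[:,:,::-1])
E
```

```text
time_s: 11.25
tool_pos: [0.438, -0.0121, 0.0968]
eef_rot: [0.0, 0.992, 0.13, 0.001]
ft_force: [0.1, 0.4, 0.5]
gripper_width: 0.011
finger_force: 61.1
time_s: 11.75
tool_pos: [0.4615, -0.0054, 0.096]
eef_rot: [-0.0, 0.992, 0.13, -0.0]
ft_force: [0.3, -0.2, -0.2]
gripper_width: 0.0103
finger_force: 61.0
[ 0.4615 -0.0054  0.096 ] [[ 0.9662  0.2577 -0.0006]
 [ 0.2577 -0.9662  0.0001]
 [-0.0005 -0.0002 -1.    ]] [ 0.2773 -0.2068 -0.2017]
```

View pics/m5.png

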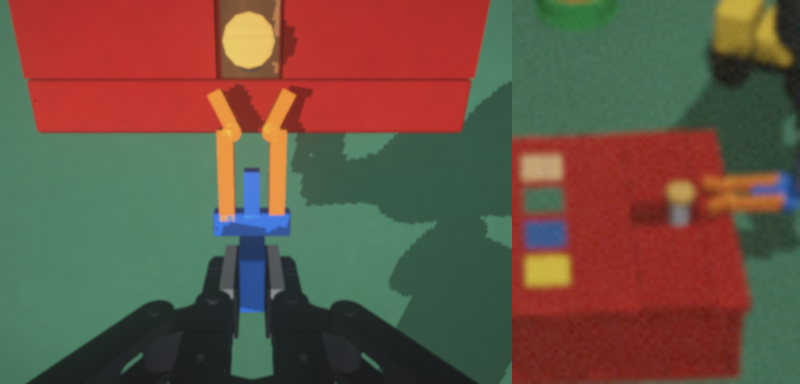

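Edges now square; the head is at (248.5,40), about 1.3 mm left of the clip axis (251.8), which I correct. The post is 0.096 m ahead of the TCP, as predicted. Now I lower until the clip touches the lid.

To row units: 0.003 m is 0.048, -0.0012 m is -0.0192.

```bash
echo '[[0, -0.0192, 0.048, 0, 0, 0], [0, 0, 0.048, 0, 0, 0], [0, 0, 0, 0, 0, 0]]' | python3 -m inch; for i in 1; do echo '[[0, 0, 0.016, 0, 0, 0], [0, 0, 0, 0, 0, 0]]' | python3 -m inch; echo '[[0, 0, 0.016, 0, 0, 0], [0, 0, 0, 0, 0, 0]]' | python3 -m inch;  echo '[[0, 0, 0.016, 0, 0, 0], [0, 0, 0, 0, 0, 0]]' | python3 -m inch; done | grep -E 'pos|ft'
```

```text
time_s: 12.28
tool_pos: [0.4609, -0.0043, 0.0897]
eef_rot: [-0.0, 0.992, 0.13, -0.0]
ft_force: [-0.5, 0.1, -0.9]
gripper_width: 0.0108
finger_force: 61.1
tool_pos: [0.4613, -0.0044, 0.0891]
ft_force: [0.7, -0.9, -0.8]
tool_pos: [0.4613, -0.0044, 0.0881]
ft_force: [-1.0, -0.3, -0.4]
tool_pos: [0.4612, -0.0044, 0.0871]
ft_force: [-0.1, -0.1, 0.1]
```

To row units: 0.001 m is 0.016.

```bash
(echo '[[0, 0, 0.016, 0, 0, 0], [0, 0, 0, 0, 0, 0]]' | python3 -m inch; echo '[[0, 0, 0.016, 0, 0, 0], [0, 0, 0, 0, 0, 0]]' | python3 -m inch;  echo '[[0, 0, 0.016, 0, 0, 0], [0, 0, 0, 0, 0, 0]]' | python3 -m inch) | grep -E 'pos|ft'
```

```text
tool_pos: [0.4613, -0.0044, 0.0861]
ft_force: [0.4, 0.3, 0.2]
tool_pos: [0.4616, -0.0045, 0.0856]
ft_force: [-1.4, -0.2, 4.3]
tool_pos: [0.4618, -0.0046, 0.0851]
ft_force: [-4.5, -0.3, 8.3]
```

Touch at TCP z ≈ 0.0857. Raise to 0.088 and advance.

To row units: -0.004 m is -0.064.

```bash
(echo '[[0, 0, -0.064, 0, 0, 0], [0, 0, 0, 0, 0, 0], [0, 0, 0, 0, 0, 0]]' | python3 -m inch; echo '[[0.112, 0, 0, 0, 0, 0], [0.112, 0, 0, 0, 0, 0], [0.096, 0, 0, 0, 0, 0], [0, 0, 0, 0, 0, 0]]' | python3 -m inch)| grep -E 'pos|ft'
python3 - <<'E'
from h import *
st=status.read_state();c=pic('wrist','w6.png')
E
```

```text
tool_pos: [0.4609, -0.0043, 0.0877]
ft_force: [-0.6, -0.0, -0.5]
tool_pos: [0.4811, 0.0008, 0.0882]
ft_force: [1.0, -0.0, -0.7]
```

View pics/w6.png

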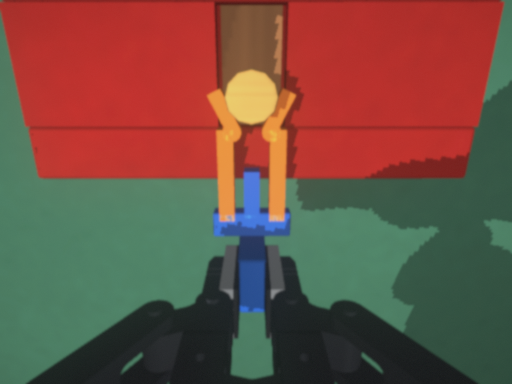

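The legs pass under the brass head, centred (head at (251,97), bulges at (231,132)/(272,132)). Pushing now in small steps.

To row units: 0.003 m is 0.048.

```bash
(echo '[[0.048, 0, 0, 0, 0, 0], [0.048, 0, 0, 0, 0, 0]]' | python3 -m inch; echo '[[0.048, 0, 0, 0, 0, 0]]' | python3 -m inch; echo '[[0.048, 0, 0, 0, 0, 0]]' | python3 -m inch; echo '[[0.048, 0, 0, 0, 0, 0]]' | python3 -m inch)| grep -E 'pos|ft'
```

```text
tool_pos: [0.4865, 0.0023, 0.0882]
ft_force: [0.1, 0.2, -0.4]
tool_pos: [0.4893, 0.0031, 0.0881]
ft_force: [-0.9, -1.4, -0.3]
tool_pos: [0.4919, 0.0038, 0.088]
ft_force: [-2.2, -1.4, 0.1]
tool_pos: [0.4944, 0.0045, 0.0878]
ft_force: [-4.1, -1.1, 0.4]
```

To row units: 0.003 m is 0.048.

```bash
(echo '[[0.048, 0, 0, 0, 0, 0]]' | python3 -m inch; echo '[[0.048, 0, 0, 0, 0, 0]]' | python3 -m inch; echo '[[0.032, 0, 0, 0, 0, 0]]' | python3 -m inch)| grep -E 'pos|ft'
```

```text
tool_pos: [0.4969, 0.0053, 0.0876]
ft_force: [-5.5, -2.4, -0.1]
tool_pos: [0.4993, 0.0061, 0.0873]
ft_force: [-6.4, -2.8, 0.8]
tool_pos: [0.5009, 0.0065, 0.0871]
ft_force: [-7.9, -1.7, 0.1]
```

```bash
(echo '[[0.032, 0, -0.0064, 0, 0, 0]]' | python3 -m inch; echo '[[0.032, 0, -0.0048, 0, 0, 0]]' | python3 -m inch)| grep -E 'pos|ft'
```

```text
tool_pos: [0.5023, 0.007, 0.0872]
ft_force: [-9.0, -3.9, -0.6]
tool_pos: [0.5037, 0.0075, 0.0873]
ft_force: [-9.2, -4.3, 0.3]
```

To row units: 0.002 m is 0.032, -0.0003 m is -0.0048.

```bash
echo '[[0.032, 0, -0.0048, 0, 0, 0]]' | python3 -m inch| grep -E 'pos|ft'
```

```text
tool_pos: [0.5055, 0.008, 0.0874]
ft_force: [-8.5, -4.0, -1.2]
```

To row units: 0.0015 m is 0.024.

```bash
echo '[[0.024, 0, 0, 0, 0, 0]]' | python3 -m inch| grep -E 'pos|ft'
```

```text
tool_pos: [0.5094, 0.0087, 0.0884]
ft_force: [-2.0, -0.7, -1.9]
```

Snapped: force fell from about 10 N to 2 N. Easing back.

```bash
(echo '[[-0.048, 0, 0, 0, 0, 0], [-0.032, 0, 0, 0, 0, 0]]' | python3 -m inch;echo '[[-0.016, 0, 0, 0, 0, 0], [0, 0, 0, 0, 0, 0]]' | python3 -m inch)| grep -E 'pos|ft'
python3 - <<'E'
from h import *
st=status.read_state();c=pic('wrist','w7.png')
E
```

```text
tool_pos: [0.5058, 0.0074, 0.0895]
ft_force: [-0.1, 0.5, -0.5]
tool_pos: [0.5046, 0.007, 0.0895]
ft_force: [0.5, 0.2, -0.4]
```

View pics/w7.png

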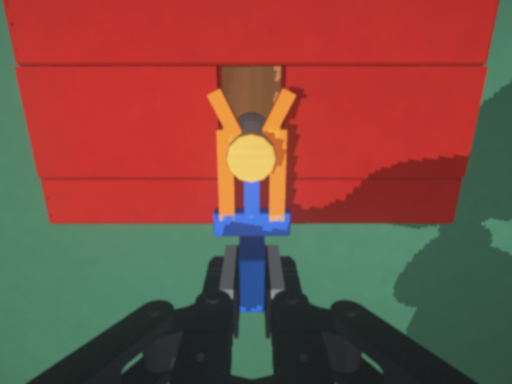

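The head sits at (251,158) behind the bulges at (231,131)/(272,131), so the clip is on the neck with near-zero force. Lower slightly, release, retreat.

To row units: 0.003 m is 0.048.

```bash
(echo '[[0, 0, 0.048, 0, 0, 0], [0, 0, 0, 0, 0, 0]]' | python3 -m inch; echo '[[0, 0, 0, 0, 0, 0], [0, 0, 0, 0, 0, 0], [0, 0, 0, 0, 0, 0], [0, 0, 0, 0, 0, 0]]' | python3 -m inch 0.045; echo '[[0, 0, -0.32, 0, 0, 0], [0, 0, -0.64, 0, 0, 0], [0, 0, -0.8, 0, 0, 0], [0, 0, 0, 0, 0, 0], [0, 0, 0, 0, 0, 0]]' | python3 -m inch)| grep -E 'pos|ft|width|time'
python3 - <<'E'
from h import *
a=pic('wrist','w8.png');b=pic('side','d8.png')
cv2.imwrite('pics/m8.png',np.hstack([a,cv2.resize(b[150:250,230:305],(288,384),interpolation=2)])[:,:,::-1])
E
```

```text
time_s: 17.0
tool_pos: [0.5044, 0.007, 0.0861]
ft_force: [0.2, -0.2, -0.9]
gripper_width: 0.0101
time_s: 17.5
tool_pos: [0.5043, 0.007, 0.0862]
ft_force: [0.4, 0.3, 0.6]
gripper_width: 0.0454
time_s: 18.12
tool_pos: [0.504, 0.0071, 0.1957]
ft_force: [0.1, 0.7, -0.6]
gripper_width: 0.0451
```

View pics/m8.png

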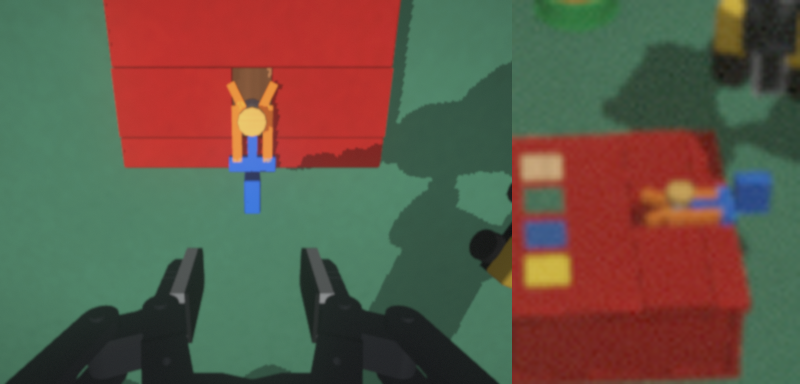

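The clip stays on the neck (head at (252,122), between the bulges and the stop), lid shut, gripper clear, truck untouched.

```bash
python3 -c "
from rig import workorder; print(workorder.hand_in())"
```

```text
the job is handed in; nothing more can be done
None
```

The lid is shut with the post through its slot, the clip snapped over the neck and was released without ramming the post, no other toy was touched, and the job was handed in at about 18 s.

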